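Slide the lino board out to its red line and hold it

ROBOT

A 6-joint arm with a two-finger parallel gripper is mounted at the origin on the work surface. World frame = base frame: x ahead of the robot, y to its left, z up, the work surface at z = 0. Lengths are in mm, angles in rad, forces in N, time in s.
With the tool pointing down it reaches from about 400 to 925 mm from the base axis. Payload 12.5 kg.
Tool frame: the origin (TCP) lies at the very end of the fingers, on their centre line; the grasp point (between the pads) lies 19 mm behind it; z points along the fingers, y is the line along which they close (so a half turn about z gives the same grasp; the last joint's range is limited). The gripper opens to 95 mm and grips with 3 to 60 N. Pads are 20 mm wide; open, the fingers measure 119 mm over their backs; the gripper's body (75 mm by 180 mm) begins 59 mm behind the grasp point.
Start: joints at [1.083, 0.491, 1.559, -0, 1.092, -0.106], TCP at [232.855, 580.022, 214.661] pointing down, gripper open.
Joint ranges: [-3.1, 3.1], [-0.84, 2.19], [0.05, 2.79], [-1.13, 4.28], [0.06, 2.93], [-2.69, 2.69]. Speed limits (rad/s): [2.22, 2.22, 2.79, 3.14, 3.14, 3.14].

INTERFACE

Orientations are given as [roll, pitch, yaw] about the fixed x, y, z axes, in that order (R = Rz(yaw) Ry(pitch) Rx(roll)).
In Python, from cell import state, imaging, env, spot_in, mark_of gives the robot as it stands. The module is installed in compiled form; this text tells all that it offers.
- The arm moves only by the tool step_arm, never from a script. Its argument "increments" is a list of rows, each an object with "slide": the shift along the tool's x, y, z in m, a list of three; "roll": the turn about the tool's z in rad. A call has 1 to 5 rows; each row is the pose to reach, as a shift and turn from the pose commanded when the call began, along the tool's axes at that moment; what a row does not reach only later rows make up. A row lasts 1/8 s, in which the tool goes at most 62.5 mm and 10.7 degrees, less where a joint would pass 70% of its speed; a pose out of reach is approached as far as the arm can. A call with a gripper value outside its range is refused whole. "fingers" is the opening, from 0 (shut) to 1 (fully open), set as the call begins (left out, the last holds). The fingers move at their own pace and stop on an object; the grip force is fixed at half the most. Time passes only in rows, so rows that repeat a pose let the fingers close. It gives the time, the measured TCP pose, the force, the opening and the grip force at its end, in the units of the state.
- state(): the state, without advancing time (a new reading comes with each control period).
- imaging.read_camera(name): name is "side" or "top" or "wrist"; returns a dict with "color" (420x560x3 uint8, red, green, blue), "z_map" (420x560 float32, mm along the optical axis (not along the pixel's ray), 0 where there is no reading), "intrinsics" (3x3 intrinsics, pixels), "distortion" ([k1, k2, p1, p2, k3] as OpenCV has them; the pictures are not rectified), "camera_from_world" (4x4, takes a point from world to camera coordinates). Camera axes: x right, y up, looking along -z (the intrinsics and any distortion apply to the point x, -y, -z); pixel columns grow to the right and rows downward; lengths in mm; the calibration is good to about 2 mm. A picture is of the moment at which its call begins.
- env.job_done(): hands the job in; it is judged then, once.
Trained networks look in the newest picture that a camera, given by its name, has taken for a name from the list of things; names that differ only in an ending like _2 or _b are one class to them, and where a whole thing is asked for, a point or a joint stands for the part that bears it (a point fixed in the world has none). Each returns a list of dicts, best first, with "confidence" (0 to 1); they miss things now and then, are a little off and sometimes report something else, mostly with a low value. They report only what shows in the picture. A call takes as long as a camera call. They do not tell look-alikes from the thing itself.
- spot_in(camera, target): "bbox" ([left, top, right, bottom] in pixels, round what is visible of it).
- mark_of(camera, target): "uv" ([column, row] in pixels: a listed point, or the origin of a listed thing).
The state is a dict: "t": time; "joints": joint angles; "qvel": joint speeds; "tau": joint torques, N m; "eef_pos": TCP position; "tcp_rot": TCP orientation; "ft_force": force on the tool from outside, world axes, zero at the start; "moment": the same for the moment, N m; "opening": opening from 0.0 (shut) to 1.0 (fully open); "grip_force": force on a finger pad.
Only numpy, scipy, OpenCV 4.12 (cv2) and the standard library are available. Lean on these libraries where they do the work, as an engineer would, in place of code of your own. Each camera call takes 0.05 s, during which the arm holds its last target. There are 200 camera calls.

TASK

Push the loose orange handle sleeve fully down onto the steel pin of the lino board, so that the board can be moved by it. Then, by that handle, slide the board outward between the blue fences of the dark box until its red line stands over the box's open edge, and finish while still gripping the handle and holding the board flat and still there, because it would tip if let go; never let it tip on the way. Leave the jar, the ink bottle and the gouge where they are.

Things in the scene. Friction and masses are not known exactly. Their poses are not given: they have to be found in the camera images.
- bench_box: dark wooden box fixed to the table, 150 (x) x 250 (y) x 60 mm high; origin at the centre of its underside. Its +y points outward, the way the board is to slide. On its top two blue-painted fences, 16 mm wide, 15 mm high, run along y on both sides, flush with both ends; inner faces 116 mm apart. Its y ends are open.
- box_edge (a point): middle of the box's outward (+y) top edge, at the height of its top face (60 mm above the table), midway between the fences; axes as the box's. The fences end at this edge too.
- board: plywood board lying on the box between the fences, 112 (x) x 280 (y) x 15 mm thick, 0.4 to 0.65 kg, 2 mm play to each fence; origin at the centre of its underside, +y outward. Grey lino slab 98 x 150 x 4 mm glued on its outward part. Starts overhanging the edge by 30 to 70 mm; with the red line over the edge it overhangs 180 mm and tips unless the handle is held down with 2 to 4 N.
- red_line (a point): middle of the red line, 4 mm wide, that crosses the board's top face, on the top face (15 mm above the box top), 180 mm from the board's outward end, 40 mm inward of its centre
- pin_foot (a point): foot of the upright steel pin, on the board's top face, 112 mm inward (-y) of the board's centre. The pin is 19 mm in diameter and 35 mm high with a tip tapered to 11 mm over its last 6 mm, and fixed to the board.
- handle: orange tube, the handle sleeve, standing upright and loose on the table: outside 34 mm, bore 23 mm right through, 70 mm high, 60 g; origin at the centre of its lower end, z up along it. It keeps this end down on the pin; fully down, its lower end rests on the board's top face around the pin.
- jar: bystander: glass jar with a red lid, 56 mm in diameter, 85 mm high, on the table; origin at the centre of its underside. It may have changed places with the handle.
- ink: bystander: blue ink bottle with a black cap, 40 mm in diameter, 65 mm high; origin at the centre of its underside
- gouge: bystander: small carving gouge lying on the table, dark mushroom-shaped wooden handle 28 mm thick and steel shank, 140 mm long along its y; origin on the table under its middle
There are look-alikes about, which are no part of the job. Several things have the shape of the handle; the one meant has the colours described above.

How it is judged:
By the outcome, as a careful person would: the job done as asked, in the order asked, and still so for the second after the job is handed in, while the arm keeps its last pose, push and grip.
It also fails if it takes over 64 s, if anything falls off the work surface, if the arm or the gripper's body presses on something with over 40 N, if the wrist force passes 120 N, or if a joint passes its speed limit or range.

## Working session

There is one attempt and no reset: what is moved stays moved. The work goes in short steps, Python scripts to look and compute and a tool call to move; the robot and the scene stay as the last step left them, time stands still between calls to the robot, and variables do not carry over. Pictures are saved under pics/ and viewed, at most 10 in all, crops included, and the job is handed in when it is done.

Besides the shell and the picture viewer there is one more tool, called after "Emit:" as a command line: name --argument value ..., lists and objects as JSON in quotes. step_arm: Moves the arm, as the interface text tells. Its arguments: {"type":"object","properties":{"increments":{"type":"array"},"fingers":{"type":"number"}},"required":["increments"]}

```bash
mkdir -p pics; cat > h.py <<'E'
import numpy as np, cv2
from cell import state, imaging, env, spot_in, mark_of
def cam(n):
    return imaging.read_camera(n)
def save(c,name,box=None,scale=1):
    im=c["color"]
    if box: im=im[box[1]:box[3],box[0]:box[2]]
    im=cv2.resize(im,None,fx=scale,fy=scale,interpolation=cv2.INTER_CUBIC)
    cv2.imwrite("pics/"+name,im[:,:,::-1])
def ray(c,uv):
    K=np.array(c["intrinsics"],float);d=np.array(c["distortion"],float)
    p=cv2.undistortPoints(np.array([[uv]],float),K,d)[0,0]
    T=np.linalg.inv(np.array(c["camera_from_world"]))
    return T[:3,3],T[:3,:3]@np.array([p[0],-p[1],-1.])
def at_z(c,uv,z):
    o,r=ray(c,uv); return o+r*(z-o[2])/r[2]
def at_depth(c,uv):
    u,v=int(round(uv[0])),int(round(uv[1]))
    o,r=ray(c,uv); return o+r*float(c["z_map"][v,u])
def cloud(c):
    K=np.array(c["intrinsics"],float);d=np.array(c["distortion"],float)
    h,w=c["z_map"].shape
    g=np.stack(np.meshgrid(np.arange(w),np.arange(h)),-1).reshape(-1,1,2).astype(float)
    p=cv2.undistortPoints(g,K,d)[:,0]
    z=c["z_map"].reshape(-1,1)
    T=np.linalg.inv(np.array(c["camera_from_world"]))
    P=np.c_[p[:,:1]*z,-p[:,1:]*z,-z]@T[:3,:3].T+T[:3,3]
    P[z[:,0]==0]=np.nan
    return P.reshape(h,w,3)
E
cat > a.py <<'E'
from h import *
np.set_printoptions(precision=1,suppress=True)
print(state())
for n in ("top","side"):
    c=cam(n); save(c,n+"0.png",scale=1.4)
    for t in ("handle","pin_foot","red_line","box_edge","board","jar","ink","gouge"):
        for m in mark_of(n,t)[:4]:
            z={"pin_foot":75,"red_line":75,"box_edge":60,"board":60}.get(t,0)
            print(n,t,round(m["confidence"],2),np.array(m["uv"]),at_z(c,m["uv"],z))
E
python3 a.py
```

```text
{'t': 0.0, 'joints': array([ 1.1,  0.5,  1.6, -0. ,  1.1, -0.1]), 'qvel': array([-0.,  0., -0.,  0.,  0.,  0.]), 'tau': array([ -0. , -61.3, -25.8,   0.1,   0. ,  -0. ]), 'eef_pos': array([232.7, 579.8, 214.1]), 'tcp_rot': array([-3.1, -0. ,  2.8]), 'ft_force': array([-0.1, -0.4,  0.8]), 'moment': array([ 0., -0., -0.]), 'grip_force': 0.0, 'opening': 0.9953313088396404}
top handle 0.96 [438.5 261.3] [ 486.5 -363.9    0. ]
top handle 0.92 [365.4 241.6] [ 524.7 -228.5    0. ]
top handle 0.85 [390.2 324.3] [ 374.  -268.4    0. ]
top handle 0.71 [401.4 278.5] [ 456.  -292.4    0. ]
top pin_foot 0.57 [237.2 215.7] [559.4   1.9  75. ]
top red_line 0.59 [192.5 216. ] [559.1  78.6  75. ]
top board 0.82 [172.4 216.1] [562.  116.6  60. ]
top jar 0.89 [422.6 204.9] [ 593.5 -340.4    0. ]
top ink 0.59 [366.9 145.7] [ 710.8 -239.3    0. ]
top ink 0.53 [263.1 111.2] [782.4 -39.1   0. ]
top gouge 0.88 [262.9 111.5] [781.8 -38.7   0. ]
side handle 0.97 [428.9 241.7] [ 386.3 -277.8    0. ]
side handle 0.96 [353.1 227.7] [ 519.6 -214.6   -0. ]
side handle 0.81 [397.4 223.2] [ 463.1 -291.1    0. ]
side handle 0.56 [403.5 205. ] [ 489.7 -364.     0. ]
side pin_foot 0.96 [255.4 234.4] [565.1   4.5  75. ]
side red_line 0.82 [220.9 256.6] [560.5  79.   75. ]
side board 0.72 [202.4 272.7] [565.9 111.2  60. ]
side jar 0.67 [361.7 193.8] [ 584.3 -340.2    0. ]
side ink 0.76 [290.5 189.5] [ 714.9 -240.7    0. ]
side gouge 0.67 [200.9 211.4] [787.2 -38.7   0. ]
```

View pics/top0.png

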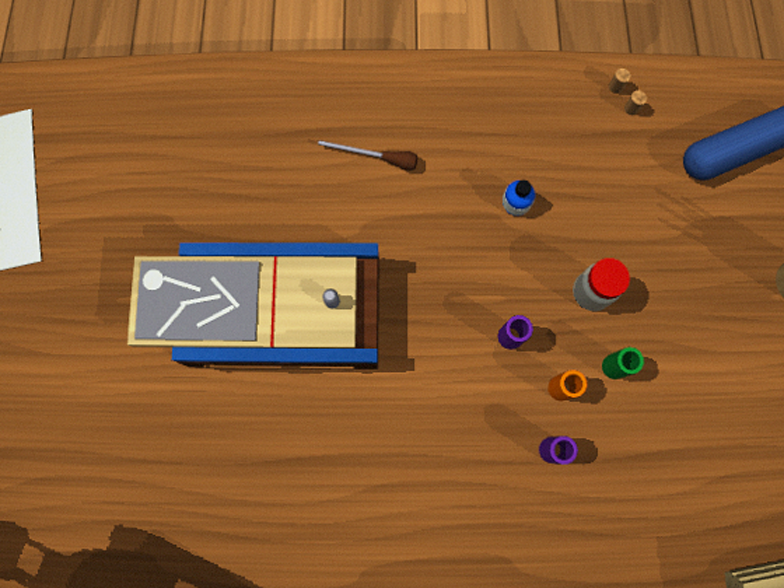

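View pics/side0.png

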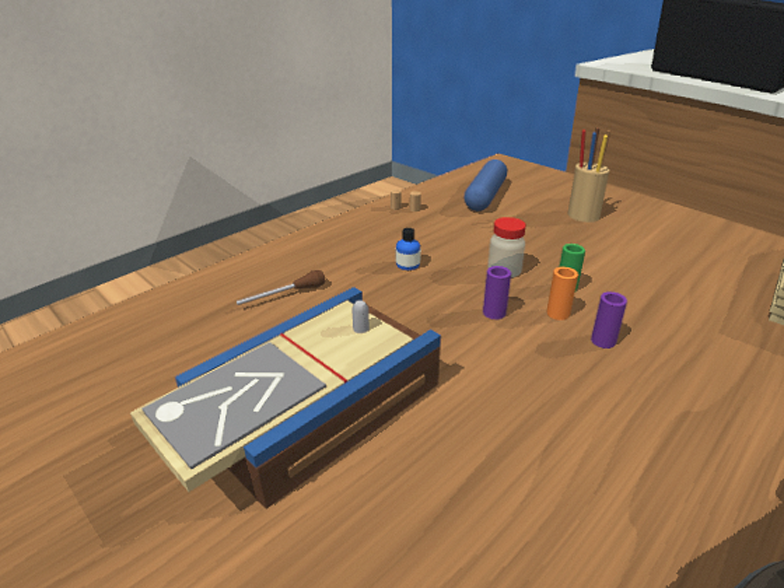

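Candidates in the top view (560 px frame): orange (408,274), green (450,258), purple (369,237), purple (402,321). I choose the orange one, and next check it in a crop and measure it precisely.

```bash
cat > b.py <<'E'
from h import *
np.set_printoptions(precision=2,suppress=True)
s=state(); print(s["tcp_rot"],s["joints"])
for n in ("top","side"):
    c=cam(n); P=cloud(c); hsv=cv2.cvtColor(c["color"],cv2.COLOR_RGB2HSV).astype(int)
    H,S,V=hsv[...,0],hsv[...,1],hsv[...,2]
    if n=="top": save(c,"crop.png",(350,200,480,350),4)
    x,y,z=P[...,0],P[...,1],P[...,2]
    with np.errstate(invalid="ignore"):
        o=(H>5)&(H<18)&(S>200)&(V>80)&(np.hypot(x-456,y+292)<45)&(z>10)
        rim=o&(z>64); q=P[rim]; print(n,"rim",len(q),q[:,2].mean() if len(q) else 0,cv2.minEnclosingCircle(q[:,:2].astype(np.float32)) if len(q) else 0)
        pin=(np.hypot(x-562,y-4)<35)&(z>85); q=P[pin]; print("pin",len(q),q.mean(0),q.max(0),q.min(0))
        top=pin&(z>106); q=P[top]; print("pintop",len(q),q.mean(0))
        blue=(H>100)&(H<125)&(S>150)&(x>450)&(x<680)&(abs(y-80)<200)&(z>70)&(z<80)
        for lo,hi in ((450,562),(562,680)):
            q=P[blue&(x>lo)&(x<hi)]; xy=q[:,:2]
            print("fence",len(q),cv2.minAreaRect(xy.astype(np.float32)),np.percentile(q,[2,50,98],axis=0).ravel())
        red=((H<8)|(H>172))&(S>150)&(x>490)&(x<630)&(abs(y-80)<40)&(z>65)&(z<85)
        q=P[red]; print("red",len(q),q.mean(0),np.polyfit(q[:,0],q[:,1],1))
        brd=(S<170)&(x>495)&(x<625)&(y>-60)&(y<260)&(z>68)&(z<85); q=P[brd]; print("board y",np.percentile(q[:,1],[.3,99.7]),np.median(q[:,2]))
E
python3 b.py
```

```text
[ 3.14 -0.    2.76] [ 1.08  0.49  1.56  0.    1.09 -0.11]
top rim 177 69.2285986906849 ((459.4513854980469, -289.3818664550781), 16.94310760498047)
pin 123 [559.33   2.04 104.88] [570.53  11.47 113.46] [551.82  -6.36  85.9 ]
pintop 69 [560.59   3.1  108.98]
fence 1400 ((495.0953063964844, 73.41416931152344), (248.4347381591797, 16.46553611755371), 89.6069107055664) [487.02 -47.35  71.09 495.29  67.3   74.72 502.49 192.1   77.68]
fence 1249 ((626.8825073242188, 72.2451171875), (249.4467010498047, 15.814949989318848), 89.43060302734375) [619.18 -48.86  71.25 626.69  68.36  74.64 634.41 190.68  77.51]
red 120 [560.18  74.46  75.39] [-0.01 81.5 ]
board y [-24.88 253.6 ] 76.66982234550215
side rim 0 0 0
pin 188 [557.86   6.16  99.6 ] [567.47  12.65 111.82] [551.96  -6.11  85.09]
pintop 55 [559.8    4.05 108.93]
fence 1429 ((496.44183349609375, 73.33963012695312), (249.8900146484375, 17.842727661132812), 89.28710174560547) [488.39 -44.58  71.37 496.11  98.13  75.34 504.25 195.94  76.96]
fence 797 ((628.5679321289062, 72.64164733886719), (248.8211669921875, 16.41368293762207), 89.54862213134766) [621.32 -47.52  73.99 628.48  93.34  75.47 635.75 194.12  77.02]
red 100 [561.45  74.21  75.72] [-0.01 80.27]
board y [-44.1  254.63] 76.80246620325687
```

View pics/crop.png

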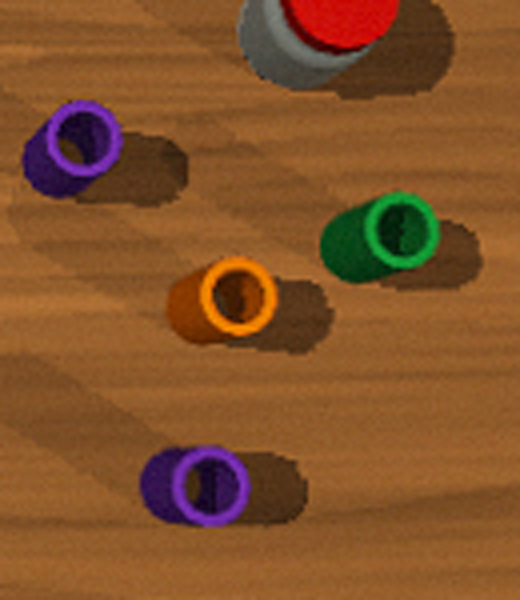

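The crop shows the orange sleeve at crop (238,297), which is image (409.5,274). It is the only orange one and stands free of the purple and green look-alikes, so it is the one to take, at about (459,-289). I go there around the base.

```bash
cat > inc.py <<'E'
import sys
from h import *
from scipy.spatial.transform import Rotation as R
# args: yaw-target then x y z triples
def inc(*pts,yaw=np.pi):
    s=state(); Rm=R.from_euler("xyz",s["tcp_rot"]); p=np.array(s["eef_pos"])
    print("pos",p.round(1),"rot",s["tcp_rot"].round(4),"F",s["ft_force"].round(1),"M",s["moment"].round(2),"op",round(s["opening"],3),"g",s["grip_force"])
    for q in pts: print(q,(Rm.inv().apply(np.array(q)-p)/1000).round(4))
    print("roll",-((yaw-s["tcp_rot"][2]+np.pi)%(2*np.pi)-np.pi))
if __name__=="__main__":
    a=list(map(float,sys.argv[1:])); inc(*[a[i:i+3] for i in range(0,len(a),3)])
E
python3 inc.py 420 400 214 560 150 214 560 -100 200 459 -289 190
```

```text
pos [232.8 580.  214.7] rot [3.1415 0.     2.7598] F [0.  0.2 0.3] M [0.03 0.03 0.06] op 0.999 g 0.0
[420.0, 400.0, 214.0] [-0.2408 -0.0973  0.0007]
[560.0, 150.0, 214.0] [-0.4638 -0.2772  0.0007]
[560.0, -100.0, 200.0] [-0.557  -0.5092  0.0146]
[459.0, -289.0, 190.0] [-0.5337 -0.7222  0.0246]
roll -0.38178057169599944
```

Emit:
step_arm --increments '[{"slide":[-0.06,-0.024,0],"roll":-0.1},{"slide":[-0.115,-0.047,0],"roll":-0.2},{"slide":[-0.17,-0.07,0],"roll":-0.3},{"slide":[-0.22,-0.09,0],"roll":-0.382},{"slide":[-0.26,-0.11,0],"roll":-0.382}]' --fingers 0.65

```text
t: 1.62
eef_pos: [434.6, 379.5, 214.8]
tcp_rot: [3.141, 0.0, -3.141]
ft_force: [0.6, 0.0, -0.4]
opening: 0.651
grip_force: 0.0
```

Now tool x = −world x, tool y = +world y, tool z = down.

Emit:
step_arm --increments '[{"slide":[-0.03,-0.055,0],"roll":0},{"slide":[-0.06,-0.11,0],"roll":0},{"slide":[-0.09,-0.165,0],"roll":0},{"slide":[-0.11,-0.22,0],"roll":0},{"slide":[-0.12,-0.28,0],"roll":0}]'

```text
t: 2.25
eef_pos: [554.0, 99.2, 214.6]
tcp_rot: [3.141, 0.001, -3.141]
ft_force: [-0.0, 0.0, -0.2]
opening: 0.655
grip_force: 0.0
```

Emit:
step_arm --increments '[{"slide":[0,-0.06,0],"roll":0},{"slide":[0.0,-0.12,0],"roll":0},{"slide":[0.02,-0.175,0],"roll":0},{"slide":[0.04,-0.23,0],"roll":0},{"slide":[0.06,-0.285,0.01],"roll":0}]'

```text
t: 2.88
eef_pos: [492.8, -185.8, 205.2]
tcp_rot: [-3.141, 0.002, -3.141]
ft_force: [0.5, 0.1, 0.6]
opening: 0.651
grip_force: 0.0
```

Emit:
step_arm --increments '[{"slide":[0.02,-0.05,0],"roll":0},{"slide":[0.036,-0.1,0],"roll":0},{"slide":[0.036,-0.104,0.03],"roll":0},{"slide":[0.036,-0.104,0.06],"roll":0},{"slide":[0.036,-0.104,0.06],"roll":0}]'

```text
t: 3.5
eef_pos: [456.5, -287.5, 143.2]
tcp_rot: [3.139, -0.003, 3.141]
ft_force: [0.1, 0.2, 0.3]
opening: 0.649
grip_force: 0.0
```

```bash
cat > w.py <<'E'
from h import *
np.set_printoptions(precision=2,suppress=True)
s=state(); print(s["eef_pos"],s["tcp_rot"])
for n in ("wrist","top"):
    c=cam(n); P=cloud(c); hsv=cv2.cvtColor(c["color"],cv2.COLOR_RGB2HSV).astype(int)
    H,S,V=hsv[...,0],hsv[...,1],hsv[...,2]
    if n=="wrist": save(c,"w1.png",scale=1.2)
    x,y,z=P[...,0],P[...,1],P[...,2]
    with np.errstate(invalid="ignore"):
        o=(H>5)&(H<18)&(S>200)&(V>80)&(np.hypot(x-458,y+290)<45)&(z>64)&(z<75)
        q=P[o]; print(n,len(q))
        if len(q): print(q[:,2].mean(),cv2.minEnclosingCircle(q[:,:2].astype(np.float32)))
print(mark_of("wrist","handle")[:3])
E
python3 w.py
```

```text
[ 456.53 -287.55  143.2 ] [ 3.14 -0.    3.14]
wrist 232
68.38556817226954 ((456.5919189453125, -290.556640625), 16.097291946411133)
top 0
[{'uv': [278.5, 198.6], 'confidence': 0.94}, {'uv': [210.8, 219.1], 'confidence': 0.68}, {'uv': [292.5, 119.2], 'confidence': 0.64}]
```

View pics/w1.png

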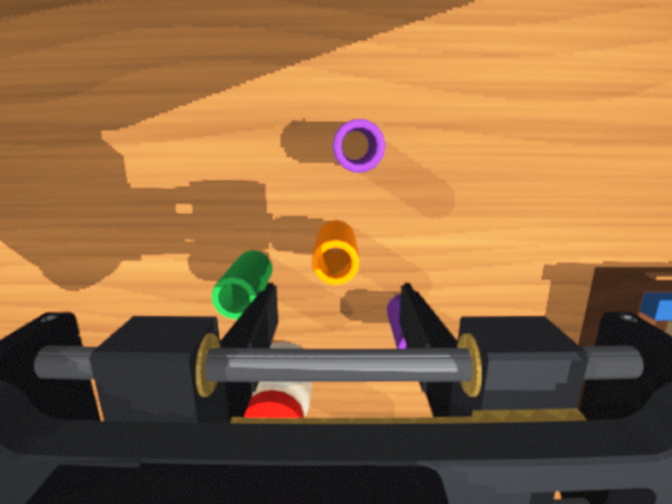

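The wrist view shows the orange tube (image px 279,217) centred between the fingers. The green and purple ones are clear of them, so I descend.

Emit:
step_arm --increments '[{"slide":[-0.0015,-0.0025,0.03],"roll":0},{"slide":[-0.0015,-0.0025,0.06],"roll":0},{"slide":[-0.0015,-0.0025,0.09],"roll":0},{"slide":[-0.0015,-0.0025,0.108],"roll":0},{"slide":[-0.0015,-0.0025,0.108],"roll":0}]'

```text
t: 4.28
eef_pos: [459.0, -290.3, 36.7]
tcp_rot: [3.141, -0.0, -3.141]
ft_force: [-0.6, 0.7, 0.5]
opening: 0.65
grip_force: 0.0
```

Emit:
step_arm --increments '[{"slide":[0,0,0]},{"slide":[0,0,0]},{"slide":[0,0,0]},{"slide":[0,0,0]},{"slide":[0,0,0]}]' --fingers 0.2

```text
invalid input at $.increments[0]: expected keys slide, roll
```

Emit:
step_arm --increments '[{"slide":[0,0,0.003],"roll":0},{"slide":[0,0,0.003],"roll":0},{"slide":[0,0,0.003],"roll":0},{"slide":[0,0,0.003],"roll":0},{"slide":[0,0,0.003],"roll":0}]' --fingers 0.2

```text
t: 4.9
eef_pos: [459.0, -290.6, 34.1]
tcp_rot: [-3.141, 0.001, -3.141]
ft_force: [-0.5, 0.2, 6.0]
opening: 0.355
grip_force: 30.0
```

Emit:
step_arm --increments '[{"slide":[0,0,-0.04],"roll":0},{"slide":[0,0,-0.09],"roll":0},{"slide":[0,0,-0.14],"roll":0},{"slide":[0,0,-0.16],"roll":0},{"slide":[0,0,-0.16],"roll":0}]'

```text
t: 5.52
eef_pos: [459.1, -290.6, 194.7]
tcp_rot: [-3.14, 0.002, -3.141]
ft_force: [0.2, 0.7, -0.2]
opening: 0.358
grip_force: 30.0
```

Emit:
step_arm --increments '[{"slide":[-0.025,0.05,0],"roll":0},{"slide":[-0.05,0.1,0],"roll":0},{"slide":[-0.075,0.15,0],"roll":0},{"slide":[-0.1,0.2,0],"roll":0},{"slide":[-0.1,0.23,0],"roll":0}]'

```text
t: 6.15
eef_pos: [559.2, -58.0, 191.6]
tcp_rot: [3.141, -0.002, -3.14]
ft_force: [-0.9, 0.2, 0.0]
opening: 0.357
grip_force: 30.0
```

```bash
cat > w2.py <<'E'
from h import *
import sys
np.set_printoptions(precision=2,suppress=True)
s=state(); print(s["eef_pos"],s["tcp_rot"],s["ft_force"],s["moment"])
p=s["eef_pos"]
for n in ("wrist","top","side"):
    c=cam(n); P=cloud(c); hsv=cv2.cvtColor(c["color"],cv2.COLOR_RGB2HSV).astype(int)
    H,S,V=hsv[...,0],hsv[...,1],hsv[...,2]
    if n in sys.argv[2:]: save(c,sys.argv[1]+n+".png",scale=1.2)
    x,y,z=P[...,0],P[...,1],P[...,2]
    with np.errstate(invalid="ignore"):
        o=(H>5)&(H<18)&(S>200)&(V>60)&(np.hypot(x-p[0],y-p[1])<40)&(z>p[2]-45)
        q=P[o]
        if len(q)>10: print(n,"handle",len(q),"z",np.percentile(q[:,2],[2,98]),"xy",q.mean(0),np.percentile(q,5,axis=0),np.percentile(q,95,axis=0))
        pin=(np.hypot(x-560,y-4)<25)&(z>106)&(z<114)&(S<120); q=P[pin]
        if len(q): print(n,"pintop",len(q),q.mean(0),q.min(0),q.max(0))
        red=((H<8)|(H>172))&(S>150)&(x>490)&(x<630)&(y>20)&(y<240)&(z>65)&(z<85)
        q=P[red]
        if len(q): print(n,"red",len(q),q.mean(0),np.polyfit(q[:,0],q[:,1],1))
E
python3 w2.py c1 side wrist
```

```text
[559.19 -57.98 191.59] [ 3.14 -0.   -3.14] [-0.89  0.18  0.04] [-0.06 -0.    0.05]
wrist handle 4164 z [163.86 228.5 ] xy [552.93 -57.82 207.5 ] [543.15 -71.69 170.17] [570.71 -43.79 228.14]
wrist pintop 268 [560.63   1.81 109.09] [552.33  -5.77 106.02] [569.43  10.84 112.08]
wrist red 245 [559.3   75.76  75.78] [-0.01 80.01]
side pintop 55 [560.37   4.53 108.83] [553.32  -2.92 106.04] [568.95  11.08 111.23]
side red 95 [559.48  74.3   75.8 ] [-0.01 78.73]
```

```bash
python3 - <<'E'
from h import *
np.set_printoptions(precision=2,suppress=True)
c=cam("wrist");P=cloud(c);hsv=cv2.cvtColor(c["color"],cv2.COLOR_RGB2HSV).astype(int)
H,S=hsv[...,0],hsv[...,1]
o=(H>5)&(H<18)&(S>200)&(np.hypot(P[...,0]-559,P[...,1]+58)<40)
from scipy.optimize import least_squares
q=P[o&(P[...,2]>225)];print(len(q),cv2.minEnclosingCircle(q[:,:2].astype(np.float32)))
for lo,hi in((160,185),(200,223)):
    q=P[o&(P[...,2]>lo)&(P[...,2]<hi)]
    f=least_squares(lambda a:np.hypot(q[:,0]-a[0],q[:,1]-a[1])-17,[559,-58],loss="soft_l1");print(lo,len(q),f.x,abs(f.fun).mean())
E
```

```text
1134 ((558.1497192382812, -59.100433349609375), 16.86050033569336)
160 566 [559.11 -59.07] 0.41347221437316284
200 1605 [558.24 -59.25] 2.7096937599992383
```

View pics/c1wrist.png

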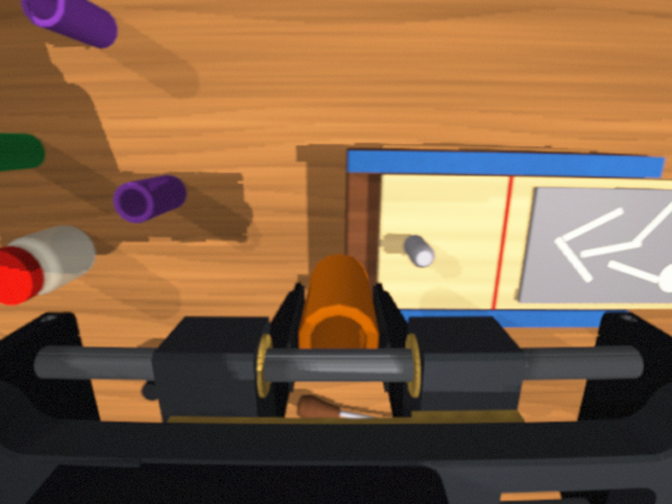

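The wrist picture shows the sleeve held upright at px (285,265) and the pin tip at px (355,213). The needed shift is about +1.5 mm x and +61.3 mm y.

Emit:
step_arm --increments '[{"slide":[-0.001,0.03,0],"roll":0},{"slide":[-0.0015,0.061,0],"roll":0},{"slide":[-0.0015,0.061,0.02],"roll":0},{"slide":[-0.0015,0.061,0.037],"roll":0},{"slide":[-0.0015,0.061,0.037],"roll":0}]'

```text
t: 6.98
eef_pos: [559.6, -0.5, 155.2]
tcp_rot: [3.141, -0.003, 3.14]
ft_force: [0.3, 0.6, 0.0]
opening: 0.355
grip_force: 30.0
```

```bash
python3 - <<'E'
from h import *
np.set_printoptions(precision=1,suppress=True)
print(state()["eef_pos"])
for n in("side","top"):
    c=cam(n);P=cloud(c);hsv=cv2.cvtColor(c["color"],cv2.COLOR_RGB2HSV).astype(int)
    H,S=hsv[...,0],hsv[...,1]
    o=(H>5)&(H<18)&(S>200)&(np.hypot(P[...,0]-560,P[...,1]-3)<40)&(P[...,2]>105)
    if o.sum()>5: print(n,o.sum(),P[o].min(0),P[o].max(0))
    if n=="side": save(c,"s2.png",(190,150,330,255),5)
E
```

```text
[559.6  -0.5 155.2]
```

View pics/s2.png

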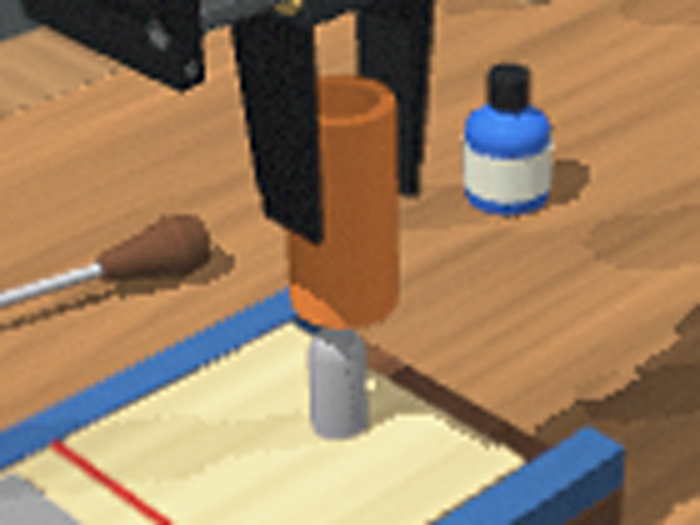

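The side crop shows the sleeve hovering over the pin, with the sleeve axis at crop x≈345 and the pin at ≈337. It is slightly too far inward, so I correct outward.

Emit:
step_arm --increments '[{"slide":[-0.001,0.003,0],"roll":0},{"slide":[-0.001,0.003,0],"roll":0},{"slide":[-0.001,0.003,0],"roll":0}]'

```text
t: 7.45
eef_pos: [561.3, 3.6, 156.9]
tcp_rot: [-3.142, 0.0, -3.141]
ft_force: [0.2, 0.2, -1.5]
opening: 0.357
grip_force: 30.0
```

Emit:
step_arm --increments '[{"slide":[0,0,0.006],"roll":0},{"slide":[0,0,0.011],"roll":0},{"slide":[0,0,0.016],"roll":0},{"slide":[0,0,0.02],"roll":0},{"slide":[0,0,0.02],"roll":0}]'

```text
t: 8.07
eef_pos: [561.1, 3.6, 136.3]
tcp_rot: [3.141, -0.001, -3.141]
ft_force: [1.0, -0.1, -1.3]
opening: 0.357
grip_force: 30.0
```

Emit:
step_arm --increments '[{"slide":[0,0,0.006],"roll":0},{"slide":[0,0,0.012],"roll":0},{"slide":[0,0,0.018],"roll":0},{"slide":[0,0,0.023],"roll":0},{"slide":[0,0,0.023],"roll":0}]'

```text
t: 8.7
eef_pos: [561.1, 3.6, 113.2]
tcp_rot: [3.141, -0.001, -3.141]
ft_force: [1.5, 0.2, 0.0]
opening: 0.354
grip_force: 30.0
```

Emit:
step_arm --increments '[{"slide":[0,0,0.001],"roll":0},{"slide":[0,0,0.002],"roll":0},{"slide":[0,0,0.003],"roll":0}]'

```text
t: 9.07
eef_pos: [561.3, 3.6, 110.7]
tcp_rot: [3.142, 0.0, -3.141]
ft_force: [0.3, 0.4, -0.5]
opening: 0.357
grip_force: 30.0
```

Emit:
step_arm --increments '[{"slide":[0,0,0.001],"roll":0},{"slide":[0,0,0.002],"roll":0},{"slide":[0,0,0.002],"roll":0}]'

```text
t: 9.45
eef_pos: [561.3, 3.6, 109.1]
tcp_rot: [3.142, 0.001, -3.141]
ft_force: [-1.3, 0.1, 6.0]
opening: 0.359
grip_force: 30.0
```

Emit:
step_arm --increments '[{"slide":[0,0,0.001],"roll":0},{"slide":[0,0,0.001],"roll":0}]'

```text
t: 9.7
eef_pos: [561.5, 3.7, 109.0]
tcp_rot: [-3.142, 0.001, -3.141]
ft_force: [-4.9, 0.5, 14.3]
opening: 0.356
grip_force: 30.0
```

The sleeve is seated: TCP is at 109 mm and contact force is rising. I ease the push to about 8 N and start sliding outward.

Emit:
step_arm --increments '[{"slide":[0,0,-0.0005],"roll":0},{"slide":[0,0.004,-0.0005],"roll":0},{"slide":[0,0.009,-0.0005],"roll":0},{"slide":[0,0.014,-0.0005],"roll":0},{"slide":[0,0.02,-0.0005],"roll":0}]'

```text
t: 10.32
eef_pos: [562.1, 22.7, 109.0]
tcp_rot: [-3.14, 0.002, -3.141]
ft_force: [-0.0, -7.0, 6.4]
opening: 0.355
grip_force: 30.0
```

Emit:
step_arm --increments '[{"slide":[0,0.007,0],"roll":0},{"slide":[0,0.014,0],"roll":0},{"slide":[0,0.021,0],"roll":0},{"slide":[0,0.028,0],"roll":0},{"slide":[0,0.035,0],"roll":0}]'

```text
t: 10.95
eef_pos: [562.1, 57.9, 109.1]
tcp_rot: [-3.14, 0.002, -3.141]
ft_force: [-0.2, -6.8, 7.1]
opening: 0.356
grip_force: 30.0
```

```bash
python3 w2.py d1 side
```

```text
[562.05  57.85 109.06] [-3.14  0.   -3.14] [-0.24 -6.81  7.14] [-1.54  0.06 -0.05]
wrist handle 4068 z [ 84.05 145.99] xy [555.71  57.96 125.85] [545.94  44.27  90.31] [573.48  71.77 145.65]
wrist red 502 [543.48 127.91  75.9 ] [ -0.01 132.53]
side red 114 [559.86 128.63  76.53] [ -0.01 133.51]
```

View pics/d1side.png

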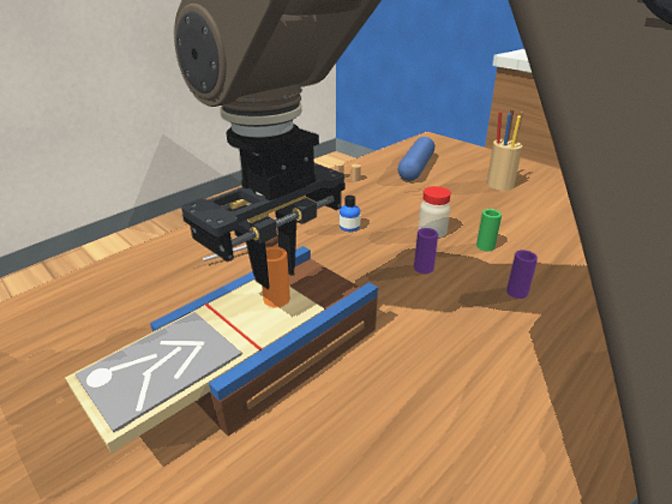

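The side view shows the sleeve fully down (px 229,230), with the board flat and following. The red line is at y≈128, so about 69 mm remain.

Emit:
step_arm --increments '[{"slide":[0,0.007,0],"roll":0},{"slide":[0,0.014,0],"roll":0},{"slide":[0,0.021,0],"roll":0},{"slide":[0,0.028,0],"roll":0},{"slide":[0,0.035,0],"roll":0}]'

```text
t: 11.72
eef_pos: [562.0, 92.9, 109.0]
tcp_rot: [-3.14, 0.002, -3.141]
ft_force: [-0.2, -7.2, 8.1]
opening: 0.358
grip_force: 30.0
```

Emit:
step_arm --increments '[{"slide":[0,0.006,0],"roll":0},{"slide":[0,0.012,0],"roll":0},{"slide":[0,0.018,0],"roll":0},{"slide":[0,0.022,0],"roll":0},{"slide":[0,0.025,0],"roll":0}]'

```text
t: 12.35
eef_pos: [562.0, 117.8, 109.1]
tcp_rot: [-3.14, 0.002, -3.141]
ft_force: [0.1, -7.5, 7.1]
opening: 0.356
grip_force: 30.0
```

```bash
cat > e.py <<'E'
from h import *
import sys
np.set_printoptions(precision=2,suppress=True)
s=state(); print(s["eef_pos"],s["ft_force"],s["tcp_rot"])
for n in ("wrist","side","top"):
    c=cam(n); P=cloud(c); hsv=cv2.cvtColor(c["color"],cv2.COLOR_RGB2HSV).astype(int)
    H,S,V=hsv[...,0],hsv[...,1],hsv[...,2]; x,y,z=P[...,0],P[...,1],P[...,2]
    if n==(sys.argv+[0,0])[2]: save(c,sys.argv[1],scale=1.2)
    with np.errstate(invalid="ignore"):
        red=((H<8)|(H>172))&(S>150)&(x>500)&(x<622)&(y>150)&(y<230)&(z>65)&(z<85)
        q=P[red]
        if len(q)>20: k=np.polyfit(q[:,0],q[:,1],1); print(n,"red",len(q),"y@560",np.polyval(k,560),k,q[:,2].mean())
        for lo,hi in ((480,510),(612,640)):
            b=(H>100)&(H<125)&(S>120)&(x>lo)&(x<hi)&(y>120)&(y<230)&(z>72)&(z<79); q=P[b]
            if len(q)>30:
                m=np.median(q[:,0]); r=q[abs(q[:,0]-m)<5]
                print(n,"fence end",len(r),m,np.percentile(r[:,1],[98,99.5,100]))
    for t in ("red_line","box_edge"):
        for m in mark_of(n,t)[:1]: print(n,t,round(m["confidence"],2),at_z(c,m["uv"],75 if t=="red_line" else 60))
E
python3 e.py
```

```text
[561.97 117.85 109.05] [ 0.1  -7.51  7.12] [-3.14  0.   -3.14]
wrist red 497 y@560 187.7299797109545 [ -0.01 192.11] 75.98021399785443
wrist fence end 1824 496.55386233147624 [196.34 197.55 198.58]
wrist fence end 100 634.7476716152971 [146.24 146.28 146.31]
wrist red_line 0.7 [562.22 187.82  75.  ]
side red 130 y@560 187.809189002414 [ -0.01 196.08] 76.30581484725698
side fence end 351 496.26842196465213 [197.34 198.18 198.38]
side fence end 228 628.3692541237403 [196.22 196.72 196.84]
side red_line 0.98 [555.28 191.42  75.  ]
top fence end 133 495.34259820788014 [163.62 164.54 164.86]
```

Emit:
step_arm --increments '[{"slide":[0,0.003,0],"roll":0},{"slide":[0,0.006,0],"roll":0},{"slide":[0,0.009,0],"roll":0},{"slide":[0,0.01,0],"roll":0},{"slide":[0,0.01,0],"roll":0}]'

```text
t: 13.42
eef_pos: [562.0, 127.9, 109.1]
tcp_rot: [-3.141, 0.002, -3.141]
ft_force: [-0.2, -5.4, 7.1]
opening: 0.356
grip_force: 30.0
```

```bash
python3 e.py f.png wrist; python3 - <<'E'
from h import *
import cv2
c=cam("side");save(c,"g.png",(60,150,330,390),2.5)
E
```

```text
[561.96 127.88 109.05] [-0.19 -5.39  7.05] [-3.14  0.   -3.14]
wrist red 496 y@560 197.75438986771587 [ -0.01 202.55] 75.98085692528196
wrist fence end 1827 496.57927872992514 [196.15 197.53 198.2 ]
wrist fence end 132 634.768612260041 [155.93 156.36 156.37]
wrist red_line 0.9 [561.38 197.62  75.  ]
side red 152 y@560 197.7410890508432 [ -0.01 202.76] 75.92218103365597
side fence end 363 495.98077186721565 [197.68 198.05 198.08]
side fence end 215 628.9884908724387 [196.61 196.74 196.86]
side red_line 0.58 [560.46 197.23  75.  ]
top fence end 186 495.3635569380975 [177.48 178.54 178.94]
```

View pics/g.png

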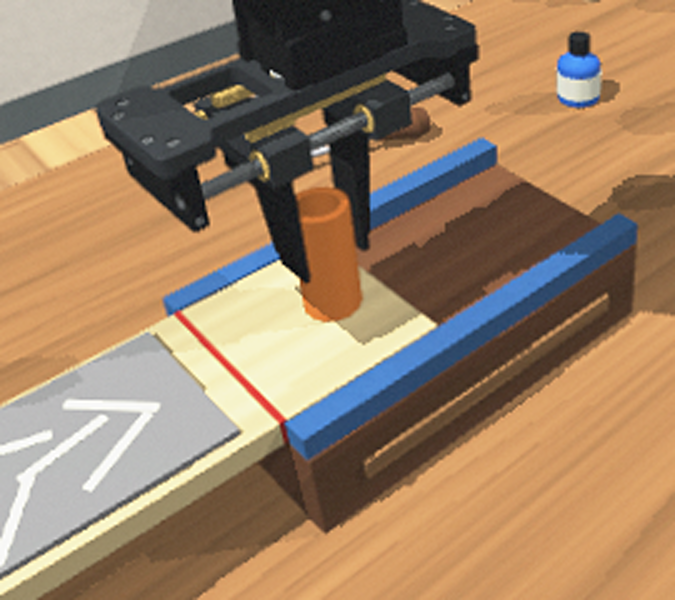

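View pics/f.png

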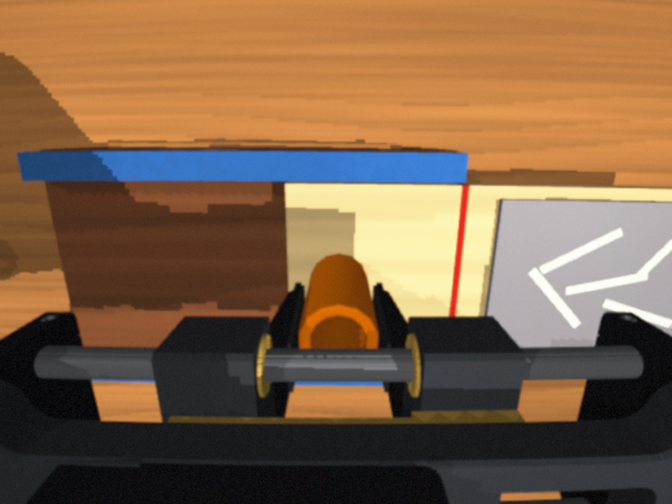

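Both pictures show the red line level with the fence ends: side crop from (178,312) to (285,432), wrist at (465,185). The board is flat, the sleeve is down and gripped, and there is a steady push of about 7 N, so I hand in.

```bash
python3 -c "
from cell import env;print(env.job_done())"
```

```text
the job is handed in; nothing more can be done
None
```

The job is handed in: the orange sleeve is fully down on the pin, the board's red line is over the box edge to within about 1 mm by the cameras, and the arm still grips the handle and holds the board flat with about 7 N of downward push.

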